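# Swap the wrong mounting plate in an equipment case

## Robot

A 6-joint arm with a two-finger parallel gripper is mounted at the origin on a cart in front of the work surface, level with it; the furniture and walls round the work are solid. World frame = base frame: x ahead of the robot, y to its left, z up, the work surface at z = 0. Lengths are in m, angles in rad, forces in N, time in s.
With the tool pointing down it reaches from about 0.35 to 0.875 m from the base axis. Payload 15.5 kg.
Tool frame: the origin (TCP) lies midway between the tips of the shut fingers; the grasp point (between the pads) lies 19 mm behind it (ctrl.hold_point_z is the distance from the TCP to the grasp point, in m); z points along the fingers, y is the line along which they close (so a half turn about z gives the same grasp; the last joint's range is limited). The gripper opens to 85 mm and grips with 20 to 120 N. Pads are 22 mm wide; open, the fingers measure 114 mm over their backs; the gripper's body (76 mm by 85 mm) begins 54 mm behind the grasp point. The pads swing forward as they close: fully open they stand 13 mm farther back than shut.
Start: joints at [1.244, 0.494, 1.345, -0, 1.302, -0.096], TCP at [0.144, 0.608, 0.231] pointing down, gripper open.
Joint ranges: [-2.91, 2.91], [-0.82, 2.16], [0.22, 2.67], [-1.22, 4.37], [0.12, 2.79], [-3.08, 3.08]. Speed limits (rad/s): [1.89, 1.89, 2.57, 3.01, 3.01, 3.01].

## Interface

Orientations are given as a 3x3 rotation matrix whose columns are the frame's x, y, z axes.
In Python, from cell import ctrl gives the robot as it stands.
- The arm moves only by the tool arm_command, never from a script. Its argument "deltas" is a list that holds one entry, the list of rows, each a list of 7 numbers: the shift along the tool's x, y, z in mm, then the turn, a rotation vector about the tool's x, y, z in degrees, then the opening, from 0 (shut) to 1 (fully open). A call has 1 to 8 rows; each row shifts and turns the commanded pose from where the row before left it, along the tool's axes as they then stand; what a row does not reach is not made up. A row lasts 1/8 s, in which the tool goes at most 62.5 mm and 10.7 degrees, less where a joint would pass 70% of its speed; a pose out of reach is approached as far as the arm can. A call with a gripper value outside its range is refused whole. The fingers move at their own pace and stop on an object; "squeeze" is the grip in N (left out, the last holds). Time passes only in rows, so rows that do not move let the fingers close. It gives the time, the measured TCP pose, the force, the opening and the grip force at its end, in the units of the state.
- ctrl.sense(): the state, without advancing time (a new reading comes with each control period).
- ctrl.camera(name): name is "scene" or "side" or "wrist"; returns the picture (384x512x3 uint8, red, green, blue); there is no depth.
- ctrl.camera_params(name): a dict with "fx", "fy", "cx", "cy" (pixels), "T" (4x4, takes a point from camera to world coordinates); the wrist camera has in their place "hand_eye" (4x4, takes a point from camera to tool coordinates, whose origin is the TCP and whose axes are the flange's). Camera axes: x right, y up, looking along -z (the intrinsics and any distortion apply to the point x, -y, -z); pixel columns grow to the right and rows downward; lengths in m; the calibration is good to about 2 mm. The wrist camera is an equidistant fisheye: a pixel r from the principal point sees the ray r / f radians off the axis. A picture is of the moment at which its call begins: read the wrist's pose just before it. camera_params takes no time and is no camera call.
- ctrl.close_job(): hands the job in; it is judged then, once.
Trained networks look in the newest picture that a camera, given by its name, has taken for a name from the list of things; names that differ only in an ending like _2 or _b are one class to them, and where a whole thing is asked for, a point or a joint stands for the part that bears it (a point fixed in the world has none). Each returns a list of dicts, best first, with "score" (0 to 1); they miss things now and then, are a little off and sometimes report something else, mostly with a low value. They report only what shows in the picture. A call takes as long as a camera call.
- ctrl.search_frame(target, camera): "position" ([x, y, z] in m, in world coordinates, good to about 4 mm: the middle of the surface that is visible of it).
- ctrl.spot_point(target, camera): "position" ([x, y, z] in m, in world coordinates, good to about 4 mm: a listed point, or the origin of a listed thing).
The state is a dict: "time_s": time; "joints": joint angles; "qvel": joint speeds; "tau": joint torques, N m; "position": TCP position; "tcp_rot": TCP orientation; "force": force on the tool from outside, world axes, zero at the start; "wrist_torque": the same for the moment, N m; "width": finger opening in m; "grip_force": force on a finger pad.
Only numpy, scipy, OpenCV 4.12 (cv2) and the standard library are available. Lean on these libraries where they do the work, as an engineer would, in place of code of your own. Each camera call takes 0.05 s, during which the arm holds its last target. There are 200 camera calls.

## Task

The open case holds the wrong mounting plate (the short one with the heat sink, dropped between the ledges): lift it out and lay it flat on the blue antistatic mat. Then fit the long plate with the grey module, which is longer than the opening: tip it in end first under one end flange, without forcing it, and let it down flat on both ledges, centred so that both its ends are under the flanges and its green terminal row is at the end with the cable glands. Leave the torch, the solder reel and the red screwdriver where they are.

Things in the scene. Friction and masses are not known exactly. Their poses are not given: they have to be found in the camera images.
- case: Grey steel case lying on its back, open on top, fixed. Outside 208 (its x) x 118 (its y) x 50 mm high; walls and floor 3 mm; inside 202 x 112 mm. Origin: centre of its underside, z up; x runs along its length toward the end wall with two black cable glands (22 mm long). A test jig 65 mm high stands just to the robot's left of it (world y above -0.01, x above 0.49).
- gland_flange (a point): Middle of the free edge of the flange at the gland end, top face: (77, 0, 50) mm in the case's frame. Each end has such a flange of 3 mm sheet, from 77 to 101 mm either side of the case's middle along x, underside 47 mm above the bench. The opening between the two is 154 mm long (case x) and 112 mm wide (case y); the long sides have no flange.
- gland_ledge (a point): Middle of the free edge of the ledge at the gland end, top face: (69, 0, 22) mm in the case's frame. Each end has such a ledge, from 69 to 101 mm either side of the case's middle along x, over the full width, its top 22 mm above the bench (25 mm below the flange's underside). The long sides have no ledge.
- long_plate: The right part, lying on the bench: aluminium plate 170 (its x) x 100 (its y) x 4 mm, 0.25 to 0.46 kg with what it carries, balanced near its middle. Origin: centre of its underside, z up. A steel rail 35 mm wide (y) runs along it from x = -42 to 42 mm, top 12 mm above the underside. Gripped by its module (see module_grip).
- module_grip (a point): On the long plate, at (0, 0, 37) mm in its frame: a point in the light grey box module, which is fixed to the plate and by which the plate is held. Module: 50 mm along the plate's x, 84 mm along its y, from 12 to 46 mm above the plate's underside; grip it across its 50 mm.
- terminals (a point): Top middle of the green terminal row on the long plate, at (58, 0, 13) mm in its frame; marks the plate's +x end. The row spans x = 52 to 64 mm and y = -36 to 36 mm, its top 13 mm above the plate's underside.
- short_plate: The wrong part, lying flat on the floor of the case (3 mm above the bench) between the ledges: aluminium plate 116 (its x) x 100 (its y) x 4 mm, 0.2 to 0.38 kg with what it carries. Origin: centre of its underside; its x lies along the case's x. Shorter than the opening, so it lifts straight out.
- sink_grip (a point): On the short plate, at (0, 0, 33) mm in its frame: a point in the finned heat sink, which is fixed to the plate. Its metal is 50 mm along the plate's x, 78 mm along y, from 16 to 38 mm above the plate's underside; a green board on top reaches 49 mm. Grip the metal across its 50 mm.
- mat: Blue antistatic mat, fixed on the bench, 150 mm (its x) x 120 mm (its y), 3 mm thick. Origin: centre of its underside.
- torch: Black metal torch standing on end, 34 mm thick and 138 mm high; bystander, easily knocked over. Origin: centre of its foot.
- solder_reel: Blue and grey solder reel standing on its flange, 62 mm across and 50 mm high; bystander. Origin: centre of its underside.
- red_driver: Screwdriver with a red handle lying on the bench behind the case, 196 mm (its y) x 24 mm, 24 mm high; bystander. Origin: middle of its underside.

How it is judged:
On the way:
1. the short plate lies flat on the antistatic mat, let go (horizontal distance between short_plate and mat below 0.045 m and z of short_plate in the frame of mat between 0 and 0.007 m and angle between short_plate's own z axis and vertical below 0.06 rad and contact force between short_plate and the fingers below 0.1 N), for 0.2 s.
At the end, for the whole second after the job is handed in: Long plate flat (within 1.7 degrees) on both ledges, centre within 6 mm of the case's middle along its length and 8 mm across, terminals at the gland end, let go, at rest; short plate flat on the mat (within 3 degrees), centre within 45 mm of the mat's centre (z of long_plate in the frame of case between 0.019 and 0.025 m and angle between long_plate's own z axis and vertical below 0.03 rad and x of long_plate in the frame of case between -0.006 and 0.006 m and y of long_plate in the frame of case between -0.008 and 0.008 m and x of terminals in the frame of case above 0.04 m and linear speed of long_plate below 0.02 m/s and contact force between long_plate and the fingers below 0.1 N and horizontal distance between short_plate and mat below 0.045 m and z of short_plate in the frame of mat between 0 and 0.007 m and angle between short_plate's own z axis and vertical below 0.06 rad); the robot touches nothing.
It fails at once if the long plate is forced against the case with more than 60 N (contact force between long_plate and case above 60 N).
It fails at once if the torch is shifted by more than 20 mm or knocked over (distance of torch from where it was at the start of the episode above 0.02 m or angle between torch's own z axis and vertical above 0.3 rad).
It fails at once if the solder reel is shifted by more than 20 mm (distance of solder_reel from where it was at the start of the episode above 0.02 m).
It fails at once if the red screwdriver is shifted by more than 20 mm (distance of red_driver from where it was at the start of the episode above 0.02 m).
It also fails if it takes over 58 s, if anything falls off the work surface, if the arm or the gripper's body presses on something with over 40 N, if the wrist force passes 120 N, or if a joint passes its speed limit or range.

## Working session

There is one attempt and no reset: what is moved stays moved. The work goes in short steps, Python scripts to look and compute and a tool call to move; the robot and the scene stay as the last step left them, time stands still between calls to the robot, and variables do not carry over. Pictures are saved under pics/ and viewed, at most 10 in all, crops included, and the job is handed in when it is done.

Besides the shell and the picture viewer there is one more tool, called after ">>>" by a JSON object that holds its "api" and its "payload", one argument or row to a line. arm_command: Moves the arm, as the interface text tells. Its arguments: {"type":"object","properties":{"deltas":{"type":"array"},"squeeze":{"type":"number"}},"required":["deltas"]}

```bash
mkdir -p pics; ls
python3 - <<'E'
from cell import ctrl
import cv2,numpy as np
s=ctrl.sense();print(s['time_s'],s['position'],np.round(s['tcp_rot'],3).tolist(),s['width'])
for c in ["scene","side"]:
    im=ctrl.camera(c);cv2.imwrite(f'pics/{c}0.png',im[:,:,::-1])
    p=ctrl.camera_params(c);print(c,p['fx'],p['cx'],p['cy'],np.round(p['T'],3).tolist())
    for n in ["case","gland_flange","gland_ledge","long_plate","module_grip","terminals","short_plate","sink_grip","mat","torch","solder_reel","red_driver"]:
        r=ctrl.spot_point(n,c);print(n,[(np.round(d['position'],3).tolist(),round(d['score'],2)) for d in r[:2]])
E
```

```text
pics
0.0 [0.14343463 0.60794236 0.23067859] [[-0.973, 0.23, -0.0], [0.23, 0.973, -0.001], [0.0, -0.001, -1.0]] 0.08521625018162328
scene 423.62019924196505 252.75646626639977 185.93072576163476 [[0.862, 0.376, -0.339, 0.175], [-0.507, 0.643, -0.575, -0.973], [0.002, 0.667, 0.745, 0.92], [0.0, 0.0, 0.0, 1.0]]
case [([0.622, -0.161, -0.003], 0.92)]
gland_flange [([0.597, -0.23, 0.049], 0.73), ([0.404, -0.385, -0.001], 0.28)]
gland_ledge [([0.592, -0.228, 0.021], 0.85), ([0.524, -0.53, -0.005], 0.66)]
long_plate [([0.442, -0.121, 0.001], 0.62), ([0.595, -0.232, 0.049], 0.3)]
module_grip []
terminals [([0.416, -0.173, 0.016], 0.9), ([0.53, -0.418, 0.002], 0.45)]
short_plate []
sink_grip [([0.616, -0.157, 0.037], 0.59)]
mat [([0.405, -0.384, -0.003], 0.57)]
torch []
solder_reel [([0.522, -0.53, -0.001], 0.9), ([0.755, -0.156, 0.0], 0.38)]
red_driver [([0.753, -0.156, -0.001], 0.66)]
side 368.69172327163375 256.1961021196423 193.68119287333334 [[-0.991, 0.065, -0.114, 0.479], [-0.13, -0.392, 0.911, 0.506], [0.015, 0.918, 0.397, 0.416], [0.0, 0.0, 0.0, 1.0]]
case [([0.623, -0.158, -0.0], 0.84)]
gland_flange [([0.595, -0.227, 0.046], 0.93)]
gland_ledge [([0.595, -0.223, 0.025], 0.7)]
long_plate [([0.443, -0.116, 0.004], 0.57)]
module_grip [([0.441, -0.127, 0.036], 0.83)]
terminals [([0.408, -0.381, -0.002], 0.38)]
short_plate [([0.626, -0.167, 0.001], 0.86), ([0.406, -0.38, -0.003], 0.56)]
sink_grip [([0.62, -0.162, 0.034], 0.7)]
mat [([0.407, -0.38, -0.0], 0.56), ([0.623, -0.159, -0.001], 0.22)]
torch [([0.536, -0.424, 0.0], 0.69)]
solder_reel [([0.523, -0.53, 0.001], 0.62), ([0.753, -0.154, -0.002], 0.37)]
red_driver [([0.754, -0.156, -0.001], 0.83)]
```

View pics/scene0.png

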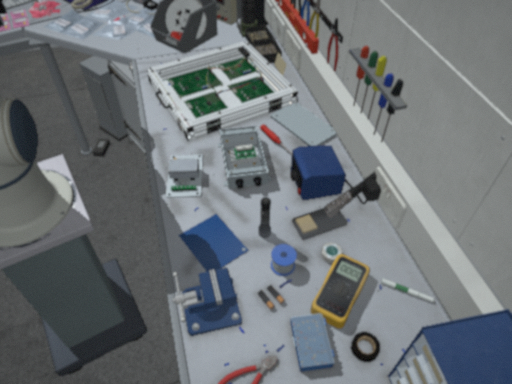

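View pics/side0.png

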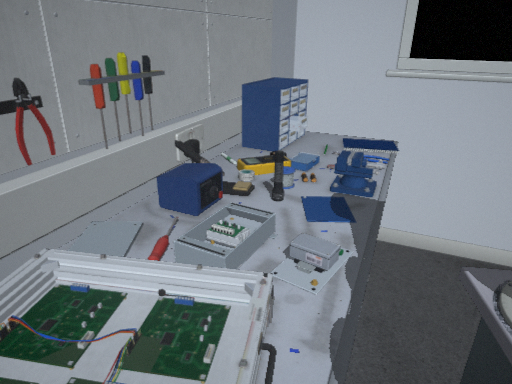

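The views agree: case at about (0.622, -0.159) with yaw near -111°, long plate in front of it, mat at (0.406, -0.382). The torch is outward of the mat, and the jig (white frame) is to the left of the case. Swinging over to the case now to look from near.

>>> {"api": "arm_command", "payload": {
  "deltas": [
    [[-38,-39,-1,0,0,0,1],[-38,-39,-1,0,0,0,1],[-39,-40,-1,0,0,0,1],[-39,-40,-1,0,0,0,1],[-39,-40,-1,0,0,0,1],[-39,-40,-1,0,0,0,1],[-39,-40,-1,0,0,0,1],[-39,-40,-1,0,0,0,1]]
  ]
}}

```text
time_s: 2.3
position: [0.373, 0.226, 0.2396]
tcp_rot: [[-0.973, 0.23, 0.001], [0.23, 0.973, 0.0], [-0.001, 0.0, -1.0]]
force: [1.4, 1.2, 0.0]
width: 0.0855
grip_force: 0.0
```

>>> {"api": "arm_command", "payload": {
  "deltas": [
    [[-39,-40,-1,0,0,0,1],[-39,-40,-1,0,0,0,1],[-39,-40,-1,0,0,0,1],[-39,-40,-1,0,0,0,1],[-39,-40,-1,0,0,2,1],[-39,-40,-1,0,0,2,1],[-39,-40,-1,0,0,2,1],[-39,-40,-1,0,0,2,1]]
  ]
}}

```text
time_s: 3.3
position: [0.5928, -0.163, 0.2474]
tcp_rot: [[-0.931, 0.364, 0.0], [0.364, 0.931, 0.0], [-0.0, 0.0, -1.0]]
force: [-0.0, 0.6, 0.0]
width: 0.0854
grip_force: 0.0
```

```bash
cat > h.py <<'E'
from cell import ctrl
import cv2,numpy as np
from scipy.spatial.transform import Rotation as R
np.set_printoptions(precision=4,suppress=True)
ALL=["case","gland_flange","gland_ledge","long_plate","module_grip","terminals","short_plate","sink_grip","mat","torch"]
def look(tag,names=ALL,save=True):
    s=ctrl.sense();im=ctrl.camera("wrist")
    if save: cv2.imwrite(f'pics/{tag}.png',im[:,:,::-1])
    for n in names:
        print(n,[(np.round(d['position'],4).tolist(),round(d['score'],2)) for d in ctrl.spot_point(n,"wrist")[:2]])
    return s,im
def pose(yaw,tilt=0):
    """tool y at world angle yaw (deg), pointing down; tilt about tool x (deg)"""
    a=np.radians(yaw);y=np.array([np.cos(a),np.sin(a),0]);z=np.array([0,0,-1.]);x=np.cross(y,z)
    return np.c_[x,y,z]@R.from_rotvec([tilt,0,0],degrees=True).as_matrix()
def delta(pos,M):
    s=ctrl.sense();T=s['tcp_rot']
    print('t',s['time_s'],'shift mm',1000*T.T@(np.array(pos)-s['position']),'rotvec deg',R.from_matrix(T.T@M).as_rotvec(degrees=True))
def wrist_proj(P,s):
    """world points -> wrist pixels"""
    p=ctrl.camera_params("wrist");X=np.c_[np.eye(3),np.zeros(3)]
    W=np.eye(4);W[:3,:3]=s['tcp_rot'];W[:3,3]=s['position'];W=np.linalg.inv(W@p['hand_eye'])
    c=(np.c_[P,np.ones(len(P))]@W.T)[:,:3]*[1,-1,-1]
    r=np.hypot(c[:,0],c[:,1]);th=np.arctan2(r,c[:,2])
    return np.c_[p['cx']+p['fx']*th*c[:,0]/r,p['cy']+p['fy']*th*c[:,1]/r]
E
python3 - <<'E'
from h import *
s,im=look('w1')
print(s['time_s'],s['position'],s['tcp_rot'],s['joints'])
p=ctrl.camera_params("wrist");print(p)
E
```

```text
case []
gland_flange []
gland_ledge [([0.5974, -0.2239, 0.0243], 0.8)]
long_plate [([0.4381, -0.1232, -0.0009], 0.87)]
module_grip [([0.442, -0.121, 0.0383], 0.65)]
terminals [([0.4142, -0.1713, 0.0115], 0.82)]
short_plate [([0.6247, -0.1634, 0.0017], 0.94)]
sink_grip [([0.6201, -0.1598, 0.0392], 0.81)]
mat [([0.4049, -0.381, -0.0004], 0.64)]
torch [([0.5314, -0.4248, 0.0049], 0.59), ([0.5199, -0.5331, -0.0002], 0.36)]
3.3 [ 0.5928 -0.163   0.2474] [[-0.9314  0.3641  0.0003]
 [ 0.3641  0.9314  0.    ]
 [-0.0003  0.0001 -1.    ]] [-0.3654  0.4646  1.3508  0.0001  1.3259 -1.5636]
{'fx': 297.3186396354542, 'fy': 297.3186396354542, 'cx': 260.52203830162705, 'cy': 188.87755775225378, 'hand_eye': array([[ 0.0008,  0.9605,  0.2782,  0.0709],
       [ 1.    , -0.0006, -0.0008,  0.0008],
       [-0.0006,  0.2782, -0.9605, -0.1425],
       [ 0.    ,  0.    ,  0.    ,  1.    ]])}
```

View pics/w1.png

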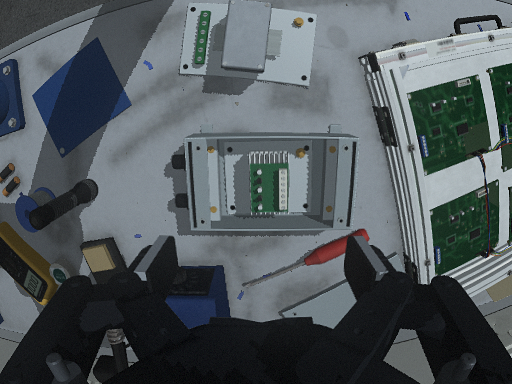

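The wrist picture shows the case's rim from about (187,138) to (362,228), glands at (178,160) and (180,200), the heat sink at (268,183), the long plate with its green row at (200,38), and the mat at (82,97). I'll enlarge the case and the plate to pick corners.

Run:
```python
import cv2,numpy as np
im=cv2.imread('pics/w1.png')
a=cv2.resize(im[120:245,170:370],None,fx=4,fy=4,interpolation=cv2.INTER_CUBIC)
cv2.imwrite('pics/c1.png',a)
```

```text
(no output)
```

View pics/c1.png

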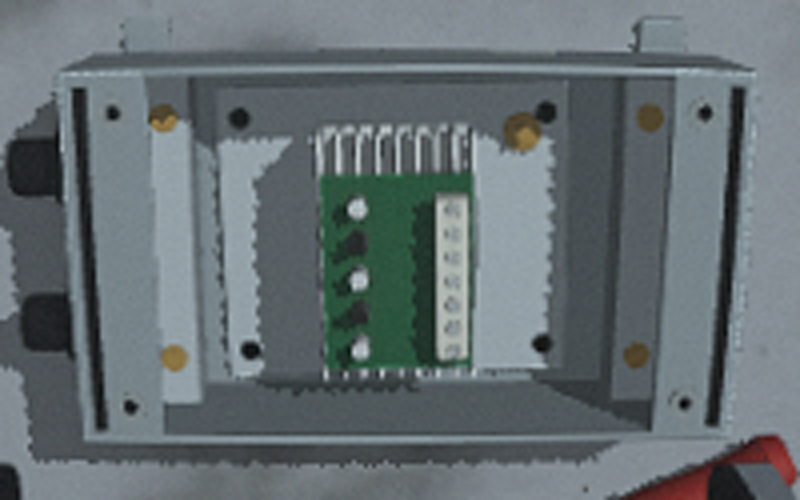

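```bash
cat > fit.py <<'E'
from h import *
from scipy.optimize import least_squares
def fit(P,px,s,g):
    f=lambda q:(wrist_proj(np.c_[P[:,:2]@np.array([[np.cos(q[2]),np.sin(q[2])],[-np.sin(q[2]),np.cos(q[2])]])+q[:2],P[:,2]],s)-px).ravel()
    r=least_squares(f,g);print('fit',r.x[:2],np.degrees(r.x[2]),'res px',np.abs(r.fun).round(1));return r.x
E
python3 - <<'E'
from fit import *
s=ctrl.sense()
P=np.array([[104,-59,50],[-104,-59,50],[-104,59,50],[104,59,50],[77,-56,50],[77,56,50],[-77,-56,50],[-77,56,50]])/1e3
px=np.array([[60,72],[757,72],[730,440],[83,440],[147,78],[163,437],[675,78],[652,437]])/4+[170-.4,120-.4]
q=fit(P,px,s,[.622,-.16,-1.93])
yaw=np.degrees(q[2])+180
delta([.6205,-.160,.12],pose(yaw))
E
```

```text
fit [ 0.6194 -0.1546] -111.11129962577085 res px [0.9 0.4 1.1 0.2 0.  0.  0.2 0.8 0.1 0.1 0.4 0.3 0.1 0.5 0.3 0.8]
t 3.85 shift mm [-26.4151  10.6677 127.5483] rotvec deg [ 0.0007  0.0115 -0.1092]
```

>>> {"api": "arm_command", "payload": {
  "deltas": [
    [[-9,4,25,0,0,0,1],[-9,4,30,0,0,0,1],[-8,3,40,0,0,0,1],[0,0,40,0,0,0,1],[0,0,35,0,0,0,1],[0,0,25,0,0,0,1],[0,0,20,0,0,0,1],[0,0,17,0,0,0,1]]
  ]
}}

```text
time_s: 4.85
position: [0.6203, -0.16, 0.0146]
tcp_rot: [[-0.932, 0.362, -0.0], [0.362, 0.932, 0.0], [0.0, -0.0, -1.0]]
force: [0.2, -0.1, -1.0]
width: 0.0854
grip_force: 0.0
```

>>> {"api": "arm_command", "payload": {
  "deltas": [
    [[0,0,0,0,0,0,0.3],[0,0,0,0,0,0,0.3],[0,0,0,0,0,0,0.3],[0,0,0,0,0,0,0.3],[0,0,0,0,0,0,0.3],[0,0,0,0,0,0,0.3]]
  ],
  "squeeze": 60
}}

```text
time_s: 5.6
position: [0.621, -0.1606, 0.0164]
tcp_rot: [[-0.932, 0.363, 0.002], [0.363, 0.932, -0.001], [-0.002, -0.0, -1.0]]
force: [-0.6, 0.7, 7.5]
width: 0.0493
grip_force: 63.5
```

>>> {"api": "arm_command", "payload": {
  "deltas": [
    [[0,0,-10,0,0,0,0.3],[0,0,-20,0,0,0,0.3],[0,0,-30,0,0,0,0.3],[0,0,-30,0,0,0,0.3],[0,0,-15,0,0,0,0.3],[8,-18,0,0,0,0,0.3],[12,-30,0,0,0,0,0.3],[15,-36,0,0,0,0,0.3]]
  ]
}}

```text
time_s: 6.6
position: [0.5555, -0.2265, 0.1194]
tcp_rot: [[-0.932, 0.362, -0.001], [0.362, 0.932, 0.001], [0.002, 0.0, -1.0]]
force: [0.4, -0.5, -3.6]
width: 0.0486
grip_force: 63.0
```

>>> {"api": "arm_command", "payload": {
  "deltas": [
    [[15,-36,0,0,0,0,0.3],[15,-36,0,0,0,0,0.3],[15,-36,0,0,0,0,0.3],[15,-36,0,0,0,0,0.3],[14,-32,0,0,0,0,0.3],[9,-20,0,0,0,0,0.3],[3,-5,0,0,0,0,0.3]]
  ]
}}

```text
time_s: 7.48
position: [0.4022, -0.3826, 0.1196]
tcp_rot: [[-0.931, 0.365, -0.001], [0.365, 0.931, 0.001], [0.001, 0.001, -1.0]]
force: [-0.7, 0.1, -3.5]
width: 0.0491
grip_force: 62.9
```

Run:
```python
from h import *
s,im=look('w2',["mat","short_plate","sink_grip","torch"])
s=ctrl.sense();print(s['time_s'],s['position'],s['width'],s['grip_force'],s['force'],s['joints'])
```

```text
mat []
short_plate [([0.4045, -0.3814, 0.1059], 0.71)]
sink_grip [([0.4029, -0.3803, 0.1408], 0.89)]
torch []
7.725 [ 0.4044 -0.3814  0.1201] 0.04905219925535148 62.891117334365845 [ 0.2872  0.2118 -2.9424] [-0.8636  0.533   1.6413  0.0002  0.9677 -2.0636]
```

View pics/w2.png

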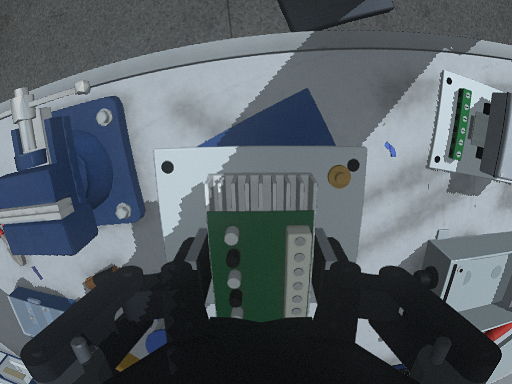

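Plate held level (edges at x=153–366 px) over the mat, clear of the vise on the left. Setting it down.

>>> {"api": "arm_command", "payload": {
  "deltas": [
    [[0,0,25,0,0,0,0.3],[0,0,30,0,0,0,0.3],[0,0,25,0,0,0,0.3],[0,0,12,0,0,0,0.3],[0,0,6,0,0,0,0.3],[0,0,4,0,0,0,0.3],[0,0,0,0,0,0,0.3]]
  ]
}}

```text
time_s: 8.6
position: [0.4043, -0.3821, 0.0186]
tcp_rot: [[-0.932, 0.363, 0.0], [0.363, 0.932, -0.0], [-0.0, -0.0, -1.0]]
force: [-0.6, 0.1, -3.0]
width: 0.0489
grip_force: 62.8
```

>>> {"api": "arm_command", "payload": {
  "deltas": [
    [[0,0,1,0,0,0,0.3],[0,0,1,0,0,0,0.3],[0,0,1,0,0,0,0.3]]
  ]
}}

```text
time_s: 8.98
position: [0.4043, -0.3821, 0.0163]
tcp_rot: [[-0.932, 0.363, 0.0], [0.363, 0.932, -0.001], [-0.001, -0.0, -1.0]]
force: [-6.0, 6.0, 35.1]
width: 0.0486
grip_force: 67.3
```

>>> {"api": "arm_command", "payload": {
  "deltas": [
    [[0,0,0,0,0,0,1],[0,0,0,0,0,0,1],[0,0,0,0,0,0,1],[0,0,0,0,0,0,1],[0,0,-10,0,0,0,1],[0,0,-25,0,0,0,1],[0,0,-35,0,0,0,1],[0,0,-35,0,0,0,1]]
  ]
}}

```text
time_s: 9.98
position: [0.4041, -0.3819, 0.1219]
tcp_rot: [[-0.932, 0.363, 0.0], [0.363, 0.932, -0.0], [-0.0, -0.0, -1.0]]
force: [-0.2, -0.2, 0.4]
width: 0.0852
grip_force: 0.0
```

Run:
```python
from h import *
s,im=look('w3',["mat","short_plate","sink_grip","terminals","module_grip","long_plate"],False)
s=ctrl.sense();print(s['joints'])
# long plate from earlier estimates
c=np.array([.4415,-.1215]);yaw=64
delta([.4415-.03,-.1215,.20],pose(yaw))
```

```text
mat []
short_plate [([0.4076, -0.3817, 0.0023], 0.79)]
sink_grip [([0.404, -0.3791, 0.0364], 0.87)]
terminals [([0.4126, -0.1744, 0.0103], 0.85), ([0.5329, -0.4217, 0.0031], 0.41)]
module_grip [([0.524, -0.5316, 0.0027], 0.27)]
long_plate [([0.4376, -0.122, -0.0022], 0.73), ([0.4047, -0.3798, 0.0373], 0.48)]
[-0.8646  0.5338  1.6419 -0.      0.9675 -2.0639]
t 10.325 shift mm [ 87.2677 245.1827 -80.1997] rotvec deg [ 0.0367 -0.079   4.7159]
```

>>> {"api": "arm_command", "payload": {
  "deltas": [
    [[2,10,-20,0,0,0,1],[5,30,-25,0,0,0,1],[6,40,-25,0,0,0,1],[7,45,-10,0,0,0,1],[7,45,0,0,0,0,1],[7,45,0,0,0,0,1],[5,35,0,0,0,2,1],[3,13,0,0,0,2.7,1]]
  ]
}}

```text
time_s: 11.32
position: [0.4607, -0.1198, 0.1995]
tcp_rot: [[-0.899, 0.438, -0.002], [0.438, 0.899, 0.001], [0.002, 0.0, -1.0]]
force: [0.5, -0.0, -0.3]
width: 0.0852
grip_force: 0.0
```

Run:
```python
from h import *
ctrl.camera("wrist")
s,im=look('w4',["terminals","module_grip","long_plate","gland_flange"])
print(s['time_s'],s['position'],s['tcp_rot'])
m=cv2.imread('pics/w4.png')
cv2.imwrite('pics/c4.png',cv2.resize(m[60:320,60:460],None,fx=2,fy=2,interpolation=cv2.INTER_CUBIC))
```

```text
terminals [([0.4132, -0.1733, 0.0104], 0.57)]
module_grip [([0.4396, -0.1205, 0.0387], 0.55)]
long_plate [([0.4394, -0.1203, -0.0016], 0.64), ([0.4149, -0.1711, 0.0114], 0.51)]
gland_flange [([0.5945, -0.2316, 0.0496], 0.82)]
11.375 [ 0.4607 -0.1192  0.1995] [[-0.8979  0.4402 -0.0017]
 [ 0.4402  0.8979  0.0012]
 [ 0.002   0.0003 -1.    ]]
```

View pics/c4.png

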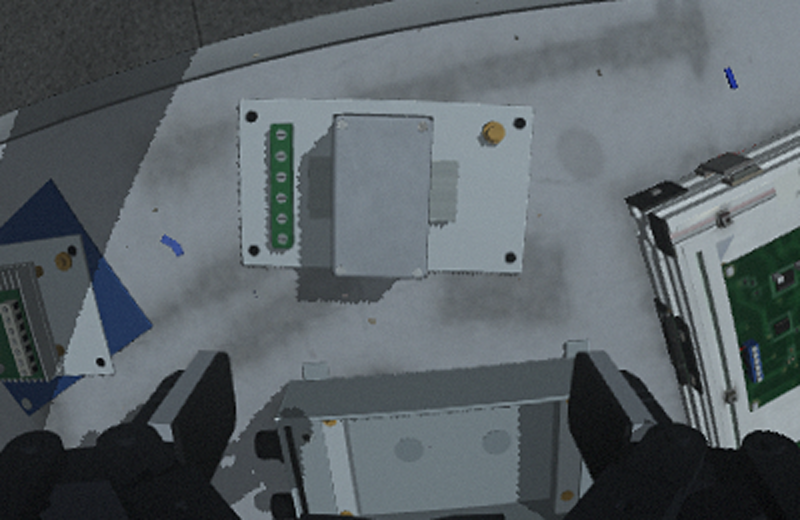

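Run:
```python
from fit import *
s=ctrl.sense()
P=np.array([[85,-50,4],[-85,-50,4],[-85,50,4],[85,50,4],[25,-42,46],[-25,-42,46],[-25,42,46],[25,42,46]])/1e3
px=np.array([[241,99],[534,106],[523,272],[242,267],[335,115],[432,117],[427,277],[333,272]])/2+60-.2
q=fit(P,px,s,[.44,-.12,-2]);q=fit(P[:4],px[:4],s,[.44,-.12,-2])
yaw=np.degrees(q[2])+180
delta([*q[:2],.0185],pose(yaw))
```

```text
fit [ 0.4417 -0.1232] -117.51934561564549 res px [1.  0.5 0.3 0.6 0.1 0.1 0.5 1.3 0.9 0.3 1.  0.1 0.3 0.7 0.2 2. ]
fit [ 0.4424 -0.1235] -117.45453490336487 res px [1.  0.2 0.4 0.  0.  0.4 0.7 0.7]
t 11.625 shift mm [ 15.9652  -8.9994 181.4871] rotvec deg [-0.0088 -0.0303  1.4885]
```

>>> {"api": "arm_command", "payload": {
  "deltas": [
    [[8,-4,20,0,0,1.5,1],[8,-5,35,0,0,0,1],[0,0,40,0,0,0,1],[0,0,35,0,0,0,1],[0,0,25,0,0,0,1],[0,0,15,0,0,0,1],[0,0,9,0,0,0,1],[0,0,3,0,0,0,1]]
  ]
}}

```text
time_s: 12.62
position: [0.4425, -0.123, 0.018]
tcp_rot: [[-0.887, 0.462, -0.0], [0.462, 0.887, 0.0], [0.0, -0.0, -1.0]]
force: [-0.3, -0.3, 0.2]
width: 0.0853
grip_force: 0.0
```

>>> {"api": "arm_command", "payload": {
  "deltas": [
    [[0,0,0,0,0,0,0.3],[0,0,0,0,0,0,0.3],[0,0,0,0,0,0,0.3],[0,0,0,0,0,0,0.3],[0,0,0,0,0,0,0.3],[0,0,0,0,0,0,0.3]]
  ],
  "squeeze": 90
}}

```text
time_s: 13.38
position: [0.4429, -0.1227, 0.0191]
tcp_rot: [[-0.887, 0.462, 0.001], [0.462, 0.887, -0.0], [-0.001, 0.0, -1.0]]
force: [-1.1, 0.8, 14.0]
width: 0.0484
grip_force: 92.5
```

Run:
```python
from h import *
s=ctrl.sense();print(s['time_s'],s['position'],s['tcp_rot'],s['width'],s['force'])
T=s['tcp_rot'];print('yaw',np.degrees(np.arctan2(T[1,1],T[0,1])))
p=s['position']; delta([p[0],p[1],p[2]+.13],T)
```

```text
13.375 [ 0.4429 -0.1227  0.0191] [[-0.8871  0.4615  0.0012]
 [ 0.4615  0.8871 -0.0005]
 [-0.0013  0.0001 -1.    ]] 0.04839940930145036 [-1.0827  0.7708 13.9614]
yaw 62.51320034670873
t 13.375 shift mm [  -0.1669    0.017  -129.9999] rotvec deg [0. 0. 0.]
```

Module gripped at 48 mm. I'll lift and work out the insertion poses in the case frame.

>>> {"api": "arm_command", "payload": {
  "deltas": [
    [[0,0,-10,0,0,0,0.3],[0,0,-20,0,0,0,0.3],[0,0,-30,0,0,0,0.3],[0,0,-35,0,0,0,0.3],[0,0,-25,0,0,0,0.3],[0,0,-10,0,0,0,0.3],[0,0,0,0,0,0,0.3]]
  ]
}}

```text
time_s: 14.25
position: [0.4426, -0.1226, 0.1486]
tcp_rot: [[-0.887, 0.461, 0.001], [0.461, 0.887, -0.0], [-0.001, 0.0, -1.0]]
force: [0.9, -0.1, -3.2]
width: 0.0487
grip_force: 94.4
```

```bash
cat > ins.py <<'E'
from h import *
C=np.array([.6208,-.1565,0]);YAW=68.9;H=.019
a=np.radians(YAW);U=-np.array([np.cos(a),np.sin(a),0]);V=np.array([-U[1],U[0],0])
def tgt(Ex,Ez,th,y=0):
    """low (gland) end bottom edge at case x=Ex,z=Ez mm, gland end down by th deg"""
    M=pose(YAW,-th);O=C+U*Ex/1e3+V*y/1e3+[0,0,Ez/1e3]+.085*M[:,1]
    return O-H*M[:,2],M
def where():
    s=ctrl.sense();T=s['tcp_rot'];O=s['position']+H*T[:,2]-C;E=O-.085*T[:,1];Hh=O+.085*T[:,1]
    f=s['force'];print('t',s['time_s'],'origin x,y,z',1e3*np.array([O@U,O@V,O[2]]),'gland end x,z',1e3*np.array([E@U,E[2]]),'far end',1e3*np.array([Hh@U,Hh[2]]),
      'tilt',np.degrees(np.arcsin(T[2,1])),'F case',np.array([f@U,f@V,f[2]]),'grip',s['width'],s['grip_force'])
E
python3 - <<'E'
from ins import *
where();M=pose(YAW)
p,_=tgt(70,80,14);delta(p,M)
# pre-tilt position, then tilt
s,im=look('w5',["terminals","module_grip","long_plate","gland_flange"])
E
```

```text
t 14.25 origin x,y,z [  32.5063 -178.4006  129.5648] gland end x,z [116.9806 129.5605] far end [-51.9681 129.5692] tilt 0.0029211830479124517 F case [-0.1784  0.8471 -3.1792] grip 0.04871053441130562 94.4478964805603
t 14.25 shift mm [-172.8038   59.9443   29.7193] rotvec deg [ 0.0001  0.05   -6.3753]
terminals [([0.4154, -0.1744, 0.1406], 0.68)]
module_grip [([0.4414, -0.1216, 0.1694], 0.92)]
long_plate [([0.4406, -0.1205, 0.1292], 0.72)]
gland_flange []
```

View pics/w5.png

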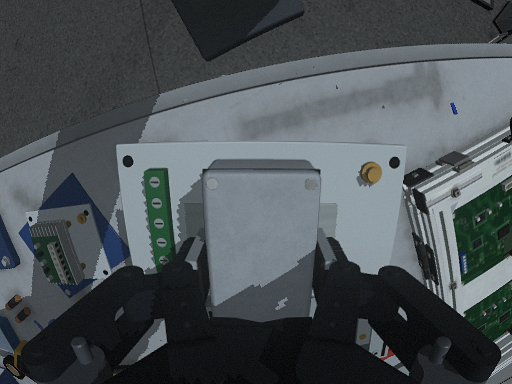

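Plate is held level: top edge from (117,144) to (408,145), module centred between the fingers, short plate lying on the mat at left. Moving over the case.

>>> {"api": "arm_command", "payload": {
  "deltas": [
    [[-10,4,0,0,0,0,0.3],[-20,7,0,0,0,0,0.3],[-30,10,0,0,0,0,0.3],[-35,12,0,0,0,0,0.3],[-35,12,0,0,0,0,0.3],[-28,10,0,0,0,-3,0.3],[-15,5,0,0,0,-3.4,0.3],[0,0,0,0,0,0,0.3]]
  ]
}}

```text
time_s: 15.5
position: [0.625, -0.1484, 0.1475]
tcp_rot: [[-0.933, 0.36, -0.0], [0.36, 0.933, 0.0], [0.0, 0.0, -1.0]]
force: [-0.8, -0.3, -4.4]
width: 0.0481
grip_force: 94.5
```

Run:
```python
from ins import *
from fit import fit
where();delta(*tgt(70,80,14))
# in-hand check: plate far edge corners as seen in w5, in tool frame (old pose)
s=ctrl.sense();
s0={'position':np.array([.4426,-.1226,.1486]),'tcp_rot':pose(62.5)}
P=np.array([[85,-50,133.6],[-85,-50,133.6]])/1e3
fit(P,np.array([[117,144],[408,145]])*1.,s0,[.44,-.12,-2])
```

```text
t 15.5 origin x,y,z [ -9.1012   0.9563 128.5269] gland end x,z [ 75.8988 128.5243] far end [-94.1011 128.5294] tilt 0.001723249282583168 F case [ 0.6003 -0.6132 -4.3673] grip 0.04812210334101547 94.48921322822571
t 15.5 shift mm [ 0.9566 -1.2223 28.5279] rotvec deg [-13.9983  -0.0058   0.03  ]
fit [ 0.4418 -0.1197] -117.6174285625362 res px [1.3 0.1 1.3 0.1]
```

>>> {"api": "arm_command", "payload": {
  "deltas": [
    [[1,0,0,-4,0,0,0.3],[0,0,0,-5,0,0,0.3],[0,0,0,-5,0,0,0.3],[0,0,0,0,0,0,0.3]]
  ]
}}

```text
time_s: 16.0
position: [0.6219, -0.1491, 0.1477]
tcp_rot: [[-0.932, 0.352, 0.086], [0.363, 0.904, 0.226], [0.002, 0.242, -0.97]]
force: [0.8, -0.6, -4.8]
width: 0.0487
grip_force: 94.6
```

Run:
```python
from ins import *
where();delta(*tgt(70,60,14));delta(*tgt(70,28,14))
```

```text
t 16.0 origin x,y,z [-11.8906  -1.6386 129.3073] gland end x,z [ 70.5929 108.7793] far end [-94.374  149.8352] tilt 13.975403819509248 F case [ 0.3141  0.9778 -4.7767] grip 0.048658483712179255 94.6287989616394
t 16.0 shift mm [ -1.6996 -11.2074  47.4408] rotvec deg [-0.0244 -0.0481 -0.1895]
t 16.0 shift mm [ -1.7513 -18.9355  78.4935] rotvec deg [-0.0244 -0.0481 -0.1895]
```

>>> {"api": "arm_command", "payload": {
  "deltas": [
    [[-1.7,-3,12,0,0,0,0.3],[0,-4,16,0,0,0,0.3],[0,-4,14,0,0,0,0.3],[0,-2,8,0,0,0,0.3],[0,-2,7,0,0,0,0.3],[0,-2,8,0,0,0,0.3],[0,0,0,0,0,0,0.3]]
  ]
}}

```text
time_s: 16.88
position: [0.624, -0.1493, 0.0806]
tcp_rot: [[-0.933, 0.349, 0.086], [0.36, 0.905, 0.226], [0.001, 0.242, -0.97]]
force: [-0.3, -0.6, -3.1]
width: 0.0484
grip_force: 94.6
```

Run:
```python
from ins import *
where();delta(*tgt(70,28,14))
a=ctrl.camera("side");b=ctrl.camera("scene")
A=cv2.resize(a[180:290,150:310],(800,550),interpolation=cv2.INTER_CUBIC);cv2.imwrite('pics/s1.png',A[:,:,::-1])
cv2.imwrite('pics/sc1.png',cv2.resize(b[100:220,190:310],(600,600),interpolation=cv2.INTER_CUBIC)[:,:,::-1])
```

```text
t 16.875 origin x,y,z [-12.4908   0.3187  62.1191] gland end x,z [69.9833 41.5517] far end [-94.965   82.6865] tilt 14.002793738784515 F case [ 0.6171 -0.0687 -3.0559] grip 0.048371164698828295 94.55620050430298
t 16.875 shift mm [ 0.3239 -3.2944 13.1494] rotvec deg [ 0.0028 -0.0494  0.0021]
```

View pics/sc1.png

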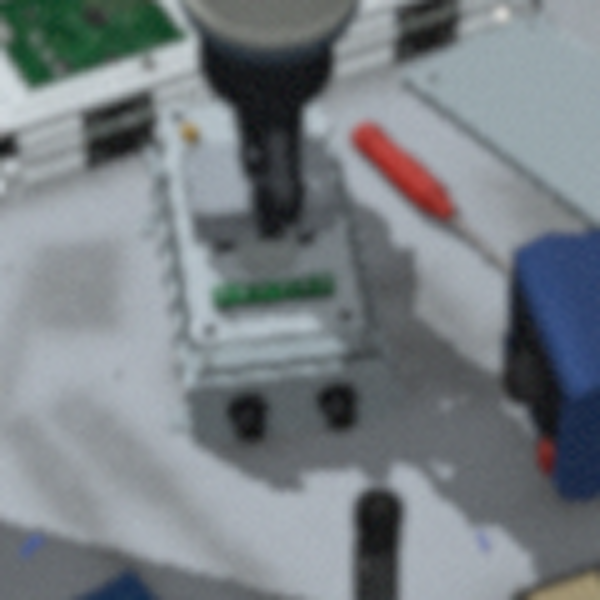

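The scene camera shows the terminal end (green row at (275,290)) dipping into the opening just behind the gland flange, centred across the case. There has been no contact. Continuing down and under the flange.

>>> {"api": "arm_command", "payload": {
  "deltas": [
    [[0,-1,5,0,0,0,0.3],[0,-1,5,0,0,0,0.3],[0,-1,4,0,0,0,0.3],[0,0,0,0,0,0,0.3]]
  ]
}}

```text
time_s: 17.48
position: [0.6242, -0.1488, 0.0663]
tcp_rot: [[-0.933, 0.349, 0.086], [0.36, 0.905, 0.226], [0.001, 0.242, -0.97]]
force: [0.4, 0.7, -4.1]
width: 0.0482
grip_force: 94.6
```

Run:
```python
from ins import *
where();delta(*tgt(84,27,14));delta(*tgt(96,25.5,14))
```

```text
t 17.475 origin x,y,z [-13.0259   0.3627  47.9089] gland end x,z [69.4483 27.3415] far end [-95.5     68.4763] tilt 14.002833755128265 F case [-0.7928  0.1635 -4.1313] grip 0.04824603287749365 94.55700516700745
t 17.475 shift mm [  0.3827 -14.2009  -3.1853] rotvec deg [ 0.0028 -0.0448  0.0109]
t 17.475 shift mm [  0.3861 -26.2073  -4.6335] rotvec deg [ 0.0028 -0.0448  0.0109]
```

>>> {"api": "arm_command", "payload": {
  "deltas": [
    [[0,-4,-0.9,0,0,0,0.3],[0,-4,-0.9,0,0,0,0.3],[0,-4,-0.9,0,0,0,0.3],[0,-3,-0.6,0,0,0,0.3],[0,0,0,0,0,0,0.3]]
  ]
}}

```text
time_s: 18.1
position: [0.6188, -0.1635, 0.0664]
tcp_rot: [[-0.933, 0.349, 0.087], [0.36, 0.905, 0.226], [-0.0, 0.242, -0.97]]
force: [0.5, -0.4, -3.6]
width: 0.0484
grip_force: 94.6
```

>>> {"api": "arm_command", "payload": {
  "deltas": [
    [[0,-3,-0.4,0,0,0,0.3],[0,-3,-0.4,0,0,0,0.3],[0,-2,-0.2,0,0,0,0.3],[0,-2,-0.2,0,0,0,0.3],[0,0,0,0,0,0,0.3]]
  ]
}}

```text
time_s: 18.73
position: [0.6152, -0.1727, 0.0651]
tcp_rot: [[-0.933, 0.349, 0.087], [0.36, 0.905, 0.226], [0.0, 0.242, -0.97]]
force: [-0.1, 0.7, -4.3]
width: 0.0485
grip_force: 94.6
```

Run:
```python
from ins import *
where();delta(*tgt(97,25,12))
```

```text
t 18.725 origin x,y,z [12.4897  0.6386 46.6562] gland end x,z [94.9653 26.0949] far end [-69.986   67.2175] tilt 13.998594900961688 F case [-0.6128 -0.2918 -4.2764] grip 0.04849185335680549 94.55669403076172
t 18.725 shift mm [ 0.6398 -1.6281  3.5461] rotvec deg [ 1.9986 -0.0031  0.0111]
```

>>> {"api": "arm_command", "payload": {
  "deltas": [
    [[0,-1,-0.2,0,0,0,0.3],[0,-1,-0.2,0,0,0,0.3],[0,-1,-0.2,0,0,0,0.3],[0,0,0,0,0,0,0.3]]
  ]
}}

```text
time_s: 19.23
position: [0.6142, -0.1755, 0.0649]
tcp_rot: [[-0.933, 0.349, 0.087], [0.36, 0.905, 0.226], [0.0, 0.242, -0.97]]
force: [0.8, 1.3, -3.6]
width: 0.0483
grip_force: 94.6
```

>>> {"api": "arm_command", "payload": {
  "deltas": [
    [[0,-1,-0.2,0,0,0,0.3],[0,0,0,0,0,0,0.3]]
  ]
}}

```text
time_s: 19.48
position: [0.6138, -0.1764, 0.0649]
tcp_rot: [[-0.933, 0.349, 0.087], [0.36, 0.905, 0.226], [0.0, 0.242, -0.97]]
force: [-0.5, -0.4, -3.2]
width: 0.0485
grip_force: 94.6
```

>>> {"api": "arm_command", "payload": {
  "deltas": [
    [[0,-1,-0.2,0,0,0,0.3],[0,0,0,0,0,0,0.3]]
  ]
}}

```text
time_s: 19.73
position: [0.6134, -0.1774, 0.0649]
tcp_rot: [[-0.933, 0.349, 0.087], [0.36, 0.905, 0.226], [0.0, 0.242, -0.97]]
force: [0.8, 0.1, -4.1]
width: 0.048
grip_force: 94.6
```

Nominal end x is now about 100 mm and nothing has touched yet. Continuing at 0.7 mm per check.

>>> {"api": "arm_command", "payload": {
  "deltas": [
    [[0,-0.7,-0.2,0,0,0,0.3],[0,0,0,0,0,0,0.3]]
  ]
}}

```text
time_s: 19.98
position: [0.6132, -0.178, 0.0649]
tcp_rot: [[-0.933, 0.349, 0.087], [0.36, 0.905, 0.226], [-0.0, 0.242, -0.97]]
force: [0.4, 0.2, -3.8]
width: 0.0486
grip_force: 94.6
```

>>> {"api": "arm_command", "payload": {
  "deltas": [
    [[0,-0.7,-0.2,0,0,0,0.3],[0,0,0,0,0,0,0.3]]
  ]
}}

```text
time_s: 20.23
position: [0.6129, -0.1787, 0.0649]
tcp_rot: [[-0.933, 0.349, 0.087], [0.36, 0.905, 0.226], [-0.0, 0.242, -0.97]]
force: [0.3, -0.5, -3.2]
width: 0.0482
grip_force: 94.6
```

>>> {"api": "arm_command", "payload": {
  "deltas": [
    [[0,-0.7,-0.2,0,0,0,0.3],[0,0,0,0,0,0,0.3]]
  ]
}}

```text
time_s: 20.48
position: [0.6126, -0.1794, 0.0649]
tcp_rot: [[-0.933, 0.349, 0.087], [0.36, 0.905, 0.226], [0.0, 0.242, -0.97]]
force: [0.6, 0.8, -3.6]
width: 0.0482
grip_force: 94.6
```

Run:
```python
from ins import *
where()
```

```text
t 20.475 origin x,y,z [19.6673  0.613  46.4939] gland end x,z [102.1421  25.9291] far end [-62.8074  67.0587] tilt 14.000977270194337 F case [-0.9403  0.287  -3.5948] grip 0.04815640065574592 94.5561933517456
```

>>> {"api": "arm_command", "payload": {
  "deltas": [
    [[0,-0.7,-0.2,0,0,0,0.3],[0,0,0,0,0,0,0.3]]
  ]
}}

```text
time_s: 20.72
position: [0.6125, -0.1796, 0.065]
tcp_rot: [[-0.933, 0.349, 0.087], [0.36, 0.905, 0.226], [0.0, 0.243, -0.97]]
force: [3.1, 4.0, -3.0]
width: 0.0482
grip_force: 94.4
```

>>> {"api": "arm_command", "payload": {
  "deltas": [
    [[0,-0.7,-0.2,0,0,0,0.3],[0,0,0,0,0,0,0.3]]
  ]
}}

```text
time_s: 20.98
position: [0.6124, -0.1797, 0.0651]
tcp_rot: [[-0.933, 0.349, 0.087], [0.36, 0.905, 0.227], [0.0, 0.243, -0.97]]
force: [3.6, 9.5, -2.9]
width: 0.0487
grip_force: 94.5
```

>>> {"api": "arm_command", "payload": {
  "deltas": [
    [[0,-0.7,-0.2,0,0,0,0.3],[0,0,0,0,0,0,0.3]]
  ]
}}

```text
time_s: 21.22
position: [0.6123, -0.1798, 0.0652]
tcp_rot: [[-0.933, 0.349, 0.087], [0.359, 0.905, 0.228], [0.0, 0.244, -0.97]]
force: [6.8, 14.4, -3.7]
width: 0.0488
grip_force: 94.5
```

Wall touched: measured end at nominal 102.4 mm plus about 1 mm for the tilted edge, so the case really lies about 2.2 mm further along its x. Backing off and updating the case estimate.

>>> {"api": "arm_command", "payload": {
  "deltas": [
    [[0,2,0.5,0,0,0,0.3],[0,2.5,0.6,0,0,0,0.3],[0,0,0,0,0,0,0.3]]
  ]
}}

```text
time_s: 21.6
position: [0.6135, -0.1771, 0.065]
tcp_rot: [[-0.933, 0.349, 0.087], [0.36, 0.905, 0.226], [0.0, 0.242, -0.97]]
force: [0.4, -0.5, -3.8]
width: 0.0487
grip_force: 95.3
```

```bash
sed -i 's/^C=.*/C=np.array([.6200,-.1586,0])/' ins.py
python3 - <<'E'
from ins import *
where();
for a in [(96.5,25,14),(96.5,25,9),(97,25,5),(97.3,24.5,2)]: delta(*tgt(*a))
E
```

```text
Traceback (most recent call last):
  File "ins.py", line 3, in <module>
    a=np.radians(YAW);U=-np.array([np.cos(a),np.sin(a),0]);V=np.array([-U[1],U[0],0])
                 ^^^
NameError: name 'YAW' is not defined
```

```bash
sed -i 's/^C=.*/C=np.array([.6200,-.1586,0]);YAW=68.9;H=.019/' ins.py
python3 - <<'E'
from ins import *
where();
for a in [(96.5,25,14),(96.5,25,9),(97,25,5),(97.3,24.5,2)]: delta(*tgt(*a))
E
```

```text
t 21.6 origin x,y,z [14.9674  0.6013 46.5714] gland end x,z [97.4465 26.0241] far end [-67.5118  67.1187] tilt 13.98882937312847 F case [ 0.3035  0.494  -3.8178] grip 0.04873062278825213 95.2507495880127
t 21.6 shift mm [0.6036 0.6674 1.206 ] rotvec deg [-0.0112 -0.0081  0.0242]
t 21.6 shift mm [0.602  2.0014 8.6863] rotvec deg [ 4.9888 -0.007   0.0245]
t 21.6 shift mm [ 0.6011  2.1107 14.6156] rotvec deg [ 8.9888 -0.0061  0.0247]
t 21.6 shift mm [ 0.6005  1.8667 19.5851] rotvec deg [11.9888 -0.0055  0.0249]
```

>>> {"api": "arm_command", "payload": {
  "deltas": [
    [[0.5,0.7,1.2,0,0,0,0.3],[0,0.3,1.5,1,0,0,0.3],[0,0.3,1.5,1,0,0,0.3],[0,0.3,1.5,1,0,0,0.3],[0,0.3,1.5,1,0,0,0.3],[0,0.2,1.5,1,0,0,0.3],[0,0,0,0,0,0,0.3]]
  ]
}}

```text
time_s: 22.48
position: [0.6145, -0.1728, 0.0569]
tcp_rot: [[-0.933, 0.355, 0.056], [0.359, 0.922, 0.146], [0.0, 0.156, -0.988]]
force: [0.1, 0.6, -3.8]
width: 0.0486
grip_force: 95.4
```

Run:
```python
from ins import *
where();
for a in [(97,25,5),(97.3,24.5,2)]: delta(*tgt(*a))
```

```text
t 22.475 origin x,y,z [12.2882  0.0197 38.1745] gland end x,z [96.2464 24.9074] far end [-71.67    51.4415] tilt 8.979616680633836 F case [-0.6241 -0.1057 -3.8187] grip 0.048648135412376455 95.36221861839294
t 22.475 shift mm [0.0227 0.3838 5.7359] rotvec deg [ 3.9796 -0.0127  0.051 ]
t 22.475 shift mm [ 0.0213  0.5746 10.7077] rotvec deg [ 6.9796 -0.0114  0.0513]
```

>>> {"api": "arm_command", "payload": {
  "deltas": [
    [[0,-0.6,0,0,0,0,0.3],[0,0.2,1.4,1,0,0,0.3],[0,0.2,1.4,1,0,0,0.3],[0,0,0,0,0,0,0.3]]
  ]
}}

```text
time_s: 22.98
position: [0.6146, -0.1726, 0.0541]
tcp_rot: [[-0.933, 0.356, 0.043], [0.359, 0.926, 0.113], [0.0, 0.121, -0.993]]
force: [1.0, 0.9, -4.5]
width: 0.0486
grip_force: 95.4
```

>>> {"api": "arm_command", "payload": {
  "deltas": [
    [[0,0.2,1.4,1,0,0,0.3],[0,0.1,1.5,1,0,0,0.3],[0,0,0,0,0,0,0.3]]
  ]
}}

```text
time_s: 23.35
position: [0.6148, -0.1721, 0.0512]
tcp_rot: [[-0.933, 0.358, 0.031], [0.359, 0.93, 0.081], [0.0, 0.087, -0.996]]
force: [-0.2, -0.2, -3.6]
width: 0.048
grip_force: 95.4
```

>>> {"api": "arm_command", "payload": {
  "deltas": [
    [[0,0.1,1.5,1,0,0,0.3],[0,0.1,1.5,1,0,0,0.3],[0,0,0,0,0,0,0.3]]
  ]
}}

```text
time_s: 23.72
position: [0.6149, -0.1716, 0.0482]
tcp_rot: [[-0.933, 0.359, 0.018], [0.359, 0.932, 0.049], [0.0, 0.052, -0.999]]
force: [0.4, -0.1, -3.6]
width: 0.0489
grip_force: 95.4
```

Run:
```python
from ins import *
where();
for a in [(97.5,24,1),(97.5,23,0)]: delta(*tgt(*a))
```

```text
t 23.725 origin x,y,z [13.0023 -0.0213 29.2709] gland end x,z [97.8876 24.8572] far end [-71.883   33.6846] tilt 2.976461449384741 F case [-0.0627  0.4182 -3.5906] grip 0.04890347946377215 95.36952495574951
t 23.725 shift mm [-0.0181  0.9473  3.8191] rotvec deg [ 1.9765 -0.0143  0.0506]
t 23.725 shift mm [-0.0189  1.1625  6.3142] rotvec deg [ 2.9765 -0.0139  0.0507]
```

Far end has passed below its flange with no contact. Levelling, then sliding back to centre just above the ledges.

>>> {"api": "arm_command", "payload": {
  "deltas": [
    [[0,0.2,1.5,1,0,0,0.3],[0,0.2,1.5,1,0,0,0.3],[0,0.2,1.5,1,0,0,0.3],[0,0,0,0,0,0,0.3]]
  ]
}}

```text
time_s: 24.22
position: [0.6152, -0.1709, 0.0437]
tcp_rot: [[-0.933, 0.359, -0.0], [0.359, 0.933, -0.0], [0.0, -0.0, -1.0]]
force: [-0.2, 0.3, -3.4]
width: 0.0487
grip_force: 95.4
```

>>> {"api": "arm_command", "payload": {
  "deltas": [
    [[0,3,0,0,0,0,0.3],[0,4,0,0,0,0,0.3],[0,4,0,0,0,0,0.3],[0,1.5,0,0,0,0,0.3],[0,0,0,0,0,0,0.3]]
  ]
}}

```text
time_s: 24.85
position: [0.6198, -0.1595, 0.0439]
tcp_rot: [[-0.933, 0.359, 0.0], [0.359, 0.933, -0.0], [-0.0, 0.0, -1.0]]
force: [-0.1, 0.3, -3.4]
width: 0.0482
grip_force: 95.4
```

Run:
```python
from ins import *
where();delta(*tgt(85,22,0))
```

```text
t 24.85 origin x,y,z [ 0.9502  0.1201 24.9245] gland end x,z [85.9502 24.924 ] far end [-84.0498  24.925 ] tilt 0.0003199423439156455 F case [-0.2365 -0.2292 -3.379 ] grip 0.04821150579042624 95.37268996238708
t 24.85 shift mm [0.1186 0.9504 2.9245] rotvec deg [0.0003 0.0033 0.0327]
```

>>> {"api": "arm_command", "payload": {
  "deltas": [
    [[0,0.8,1,0,0,0,0.3],[0,0,1,0,0,0,0.3],[0,0,0,0,0,0,0.3]]
  ]
}}

```text
time_s: 25.22
position: [0.6199, -0.159, 0.0418]
tcp_rot: [[-0.933, 0.36, -0.0], [0.36, 0.933, 0.0], [0.0, -0.0, -1.0]]
force: [0.7, -0.6, -4.8]
width: 0.0482
grip_force: 95.4
```

>>> {"api": "arm_command", "payload": {
  "deltas": [
    [[0,0,0.4,0,0,0,0.3],[0,0,0,0,0,0,0.3]]
  ]
}}

```text
time_s: 25.48
position: [0.62, -0.159, 0.0415]
tcp_rot: [[-0.933, 0.36, -0.0], [0.36, 0.933, 0.0], [0.0, 0.0, -1.0]]
force: [-0.0, 0.4, -3.8]
width: 0.0483
grip_force: 95.4
```

>>> {"api": "arm_command", "payload": {
  "deltas": [
    [[0,0,0.4,0,0,0,0.3],[0,0,0,0,0,0,0.3]]
  ]
}}

```text
time_s: 25.72
position: [0.62, -0.1589, 0.0412]
tcp_rot: [[-0.933, 0.36, 0.0], [0.36, 0.933, -0.0], [-0.0, -0.0, -1.0]]
force: [-1.4, -0.5, -2.1]
width: 0.0483
grip_force: 95.8
```

Just touching the ledges. Releasing gently and retreating straight up.

>>> {"api": "arm_command", "payload": {
  "deltas": [
    [[0,0,0.2,0,0,0,0.3],[0,0,0,0,0,0,0.3]]
  ],
  "squeeze": 20
}}

```text
time_s: 25.98
position: [0.62, -0.159, 0.0412]
tcp_rot: [[-0.933, 0.36, 0.0], [0.36, 0.933, -0.0], [-0.0, -0.0, -1.0]]
force: [-3.2, 0.6, 5.5]
width: 0.0485
grip_force: 96.1
```

>>> {"api": "arm_command", "payload": {
  "deltas": [
    [[0,0,0,0,0,0,1],[0,0,0,0,0,0,1],[0,0,0,0,0,0,1],[0,0,0,0,0,0,1],[0,0,0,0,0,0,1],[0,0,-10,0,0,0,1],[0,0,-20,0,0,0,1]]
  ]
}}

```text
time_s: 26.85
position: [0.6196, -0.1588, 0.0712]
tcp_rot: [[-0.933, 0.36, -0.001], [0.36, 0.933, 0.0], [0.001, -0.0, -1.0]]
force: [0.2, -1.0, 0.2]
width: 0.0854
grip_force: 0.0
```

>>> {"api": "arm_command", "payload": {
  "deltas": [
    [[0,0,-30,0,0,0,1],[3,0,-40,0,0,0,1],[3,0,-40,0,0,0,1],[3,0,-40,0,0,0,1],[0,0,-20,0,0,0,1],[0,0,0,0,0,0,1]]
  ]
}}

```text
time_s: 27.6
position: [0.6123, -0.1559, 0.2431]
tcp_rot: [[-0.933, 0.36, 0.003], [0.36, 0.933, -0.001], [-0.004, 0.0, -1.0]]
force: [0.5, 0.1, -0.5]
width: 0.0853
grip_force: 0.0
```

Run:
```python
from h import *
s,im=look('w9',["terminals","module_grip","long_plate","gland_flange","case","short_plate","sink_grip","mat"])
print(s['time_s'],s['position'],s['force'])
m=cv2.imread('pics/w9.png')
cv2.imwrite('pics/c9.png',cv2.resize(m[110:260,150:380],None,fx=3.4,fy=3.4,interpolation=cv2.INTER_CUBIC))
```

```text
terminals [([0.598, -0.2119, 0.0336], 0.69)]
module_grip [([0.6177, -0.1573, 0.0609], 0.73)]
long_plate [([0.6189, -0.1608, 0.0225], 0.9)]
gland_flange [([0.5937, -0.2292, 0.0508], 0.56)]
case []
short_plate [([0.4071, -0.3822, -0.0026], 0.59)]
sink_grip [([0.4055, -0.3778, 0.038], 0.62)]
mat []
27.6 [ 0.6123 -0.1559  0.2431] [ 0.498   0.0689 -0.5155]
```

View pics/c9.png

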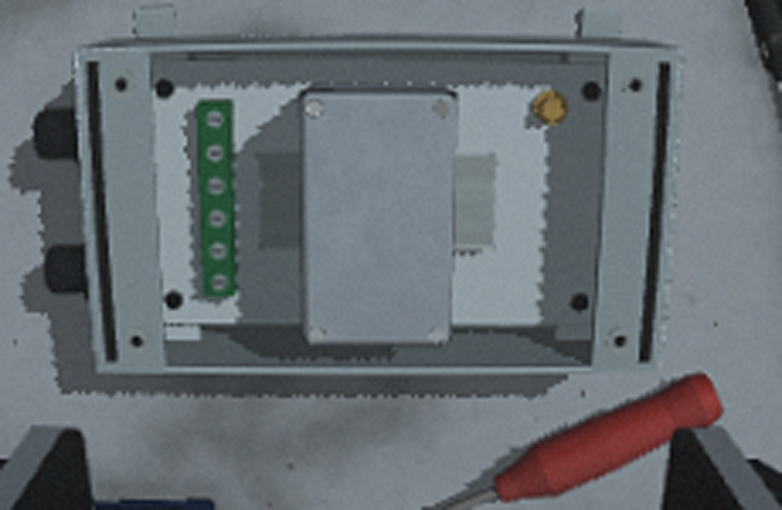

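The plate sits in the case with the green row at the gland end (crop (217,197)) and both ends under the flanges. I'll measure the centring from this same picture.

Run:
```python
from fit import *
s=ctrl.sense()
f=lambda a:np.array(a)/3.4+[149.65,109.65]
P=np.array([[104,-59,50],[-104,-59,50],[-104,59,50],[104,59,50],[77,-56,50],[77,56,50],[-77,-56,50],[-77,56,50]])/1e3
c=fit(P,f([[77,48],[683,47],[652,372],[98,372],[151,52],[163,368],[611,52],[592,368]]),s,[.62,-.16,-1.93])
Q=np.array([[64,-36,35],[52,-36,35],[52,36,35],[64,36,35],[25,-42,68],[-25,-42,68],[-25,42,68],[25,42,68]])/1e3
p=fit(Q,f([[197,101],[232,101],[236,293],[204,297],[303,93],[456,94],[447,343],[305,342]]),s,[.62,-.16,-1.93])
d=p-c;U=np.array([np.cos(c[2]),np.sin(c[2])]);V=np.array([-U[1],U[0]])
print('rel x,y mm',1e3*d[:2]@U,1e3*d[:2]@V,np.degrees(d[2]))
```

```text
fit [ 0.6177 -0.1563] -111.23003927440293 res px [1.8 0.7 1.2 0.2 3.2 0.9 1.6 0.4 0.9 0.1 0.2 0.3 0.2 0.4 0.  0.1]
fit [ 0.6162 -0.1556] -111.52257671531375 res px [0.3 0.6 0.6 0.7 0.3 1.1 0.5 0.2 0.8 0.5 1.3 0.4 1.8 0.9 0.7 0.8]
rel x,y mm -0.09624553905882142 -1.6515832498292649 -0.29253744091081835
```

Centred to about 0.1 mm along the case and 1.7 mm across, so it is well inside tolerance. The short plate is on the mat and the arm is clear.

```bash
python3 -c "
from cell import ctrl
print(ctrl.close_job())"
```

```text
the job is handed in; nothing more can be done
None
```

The job is handed in: the short plate lies flat on the blue mat, and the long plate is level on both ledges with its terminals at the gland end, measured within about 2 mm of centre; the judge's result was not shown.

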